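# Hold a drawer front against its box for screwing

## Task

One of the two drawer boxes in the jig has no front yet: take the loose front that is as wide as the boxes and, standing on its long edge on the worktop, hold it flat against that box's open face, ends level with the box sides, so that I can screw it on. Push the sprung box with a steady 10 N or so (6 to 16 N) for at least three seconds, never ramming it back hard, and finish while still holding and pushing. Leave the finished drawer, the small front, the mug, the jar and the screwdriver alone.

Things in the scene. Friction and masses are not known exactly. Their poses are not given: they have to be found in the camera images.
- jig: Fixed jig: 8 mm plywood base with two drawer boxes side by side and a 78 mm high wooden block across the rear. Origin on the worktop midway between the boxes' open faces at rest; x points into the boxes (away from the robot, the pushing direction), y left. Faces at x = 0, box centres at y = +120 and -120 mm. The base begins 35 mm behind the faces: a front stands on the worktop itself.
- box_left (a joint): How far the left drawer box (+y of the jig) is pushed back along the jig's x, in m; 0 at rest. Springs resist with 0.8 N per mm and no preload (6 N at 0.0075, 10 N at 0.0125, 16 N at 0.020); hard stop at 0.035.
- box_right (a joint): The same for the right drawer box (-y of the jig), with equal springs. Which box still lacks its front differs from start to start.
- box_left_face (a point): Point on the worktop below the middle of the left box's open face; moves with the box, axes as the jig's. A front held properly has its origin 9 mm before it (-x). Box: plywood, 160 mm wide and deep, open on top and towards the robot, walls 12 mm thick, from 12 to 88 mm above the worktop, floor top at 20 mm; a finger can stand inside between the sides (136 mm apart).
- box_right_face (a point): The same point for the right box, which is equal to the left.
- fitted_front: Pale mint drawer front, 160 x 90 x 18 mm, already screwed on one of the boxes, covering its robot-side face. It does not move. Origin at the centre of its underside, on the worktop. It stands before the left box (+y of the jig) or the right one (-y); the other box is the open one, with a few loose screws on its floor.
- front: The loose drawer front to hold: pale mint panel, plain on both faces (either may go against the box), 160 mm long (y), 90 mm high (z), 18 mm thick (x), about 0.2 kg, standing on its long edge on the worktop to the left or right, nearer the robot than the jig. Origin at the centre of its underside. Can be gripped across its thickness from above.
- small_front: Another loose mint front, for a smaller drawer: 110 mm long (y), 60 mm high, 18 mm thick (x), standing on its edge on the other side. Not needed; leave it. Origin at the centre of its underside.
- mug: White mug, 76 mm across with a handle, 85 mm high, upright near the middle, nearer the robot than the jig. Leave it. Origin at the centre of its underside.
- jar: Glass jar with a dark lid, 68 mm across, 100 mm high, upright left of the jig. Leave it. Origin at the centre of its underside.
- screwdriver: Screwdriver lying on the worktop right of the jig. Leave it. Origin at the underside of its middle, x along it.
Mind the look-alikes: they are no part of the job. Leave any brown or purple look-alike of the fitted_front alone.

How it is judged:
On the way:
1. the wide front is held on its long edge, flat and centred against the open box, pressed with 6 to 16 N for three seconds (((y of fitted_front in the frame of jig below 0 m and y of front in the frame of box_left_face between -0.007 and 0.007 m and x of front in the frame of box_left_face between -0.014 and -0.004 m and height (world z) of front between -0.004 and 0.008 m and angle between the x axis of front and the x axis of box_left_face, either way round below 0.07 rad and angle between front's own z axis and vertical below 0.09 rad and contact force between front and jig between 6 and 16 N and value of joint box_left above 0.006 m and contact force between the fingers and front above 3 N) or (y of fitted_front in the frame of jig above 0 m and y of front in the frame of box_right_face between -0.007 and 0.007 m and x of front in the frame of box_right_face between -0.014 and -0.004 m and height (world z) of front between -0.004 and 0.008 m and angle between the x axis of front and the x axis of box_right_face, either way round below 0.07 rad and angle between front's own z axis and vertical below 0.09 rad and contact force between front and jig between 6 and 16 N and value of joint box_right above 0.006 m and contact force between the fingers and front above 3 N))), for 3 s.
At the end, for the whole second after the job is handed in: Through the last second the fingers still press the wide front on the open box with 6 to 16 N (box over 6 mm back); face against face, centred within 7 mm, parallel within 0.07 rad, upright within 0.09 rad, underside at most 8 mm above the worktop (((y of fitted_front in the frame of jig below 0 m and y of front in the frame of box_left_face between -0.007 and 0.007 m and x of front in the frame of box_left_face between -0.014 and -0.004 m and height (world z) of front between -0.004 and 0.008 m and angle between the x axis of front and the x axis of box_left_face, either way round below 0.07 rad and angle between front's own z axis and vertical below 0.09 rad and contact force between front and jig between 6 and 16 N and value of joint box_left above 0.006 m and contact force between the fingers and front above 3 N) or (y of fitted_front in the frame of jig above 0 m and y of front in the frame of box_right_face between -0.007 and 0.007 m and x of front in the frame of box_right_face between -0.014 and -0.004 m and height (world z) of front between -0.004 and 0.008 m and angle between the x axis of front and the x axis of box_right_face, either way round below 0.07 rad and angle between front's own z axis and vertical below 0.09 rad and contact force between front and jig between 6 and 16 N and value of joint box_right above 0.006 m and contact force between the fingers and front above 3 N))); the arm keeps its last pose, push and grip.
It fails at once if a drawer box is rammed back more than 27 mm (about 22 N) (value of joint any of box_left, box_right above 0.027 m).
It fails at once if the finished drawer's front is pushed by the robot or the loose front (over 5 N) (contact force between any of the arm, the fingers, front and fitted_front above 5 N).
It fails at once if the small front, mug, jar or screwdriver is moved by more than 30 mm (distance of any of small_front, mug, jar, screwdriver from where it was at the start of the episode above 0.03 m).
It also fails if it takes over 51 s, if anything falls off the work surface, if the arm or the gripper's body presses on something with over 40 N, if the wrist force passes 120 N, or if a joint passes its speed limit or range.

## Robot

A 7-joint arm with a two-finger parallel gripper is mounted at the origin on the work surface. World frame = base frame: x ahead of the robot, y to its left, z up, the work surface at z = 0. Lengths are in m, angles in rad, forces in N, time in s.
With the tool pointing down it reaches from about 0.4 to 0.875 m from the base axis. Payload 19.3 kg.
Tool frame: the origin (TCP) lies on the centre line of the jaws, within the pads' length; the fingertips stand 14 mm ahead of it and the grasp point (between the pads) lies 5 mm behind it; z points along the fingers, y is the line along which they close (so a half turn about z gives the same grasp; the last joint's range is limited). The gripper opens to 85 mm and grips with 20 to 120 N. Pads are 22 mm wide; open, the fingers measure 114 mm over their backs; the gripper's body (76 mm by 85 mm) begins 54 mm behind the grasp point. The pads swing forward as they close: fully open they stand 13 mm farther back than shut.
Start: joints at [-1.263, 0.521, -0.036, 1.599, 0.021, 1.021, -0.113], TCP at [0.231, 0.581, 0.245] pointing down, gripper open.
Joint ranges: [-2.91, 2.91], [-0.3, 2.13], [-1.5, 1.42], [0.17, 2.43], [-1.26, 4.41], [0.16, 1.93], [-2.52, 2.52]. Speed limits (rad/s): [1.89, 1.89, 2.39, 2.39, 3.01, 3.01, 3.01].

## Interface

Orientations are given as [roll, pitch, yaw] about the fixed x, y, z axes, in that order (R = Rz(yaw) Ry(pitch) Rx(roll)).
In Python, from workcell import bot, grab_frame, regions_of gives the robot as it stands. The module is installed in compiled form; this text tells all that it offers.
- The arm moves only by the tool play_rows, never from a script. Its argument "plan" is a list of rows, each a list of 3 entries, a list of its own where there are three numbers: the shift along the tool's x, y, z in units of 2.5 cm (1.0 is 2.5 cm), then the turn, a rotation vector about the tool's x, y, z in units of 0.15 rad (1.0 is 0.15 rad), then the closure, from -1 (fully open) to 1 (shut). In form: [[[tx, ty, tz], [rx, ry, rz], jaw], ...]. A call has 1 to 20 rows; each row shifts and turns the commanded pose from where the row before left it, along the tool's axes as they then stand; what a row does not reach is not made up. A row lasts 1/8 s, in which the tool goes at most 62.5 mm and 10.7 degrees, less where a joint would pass 70% of its speed; a pose out of reach is approached as far as the arm can. A call with a number of a shift or a turn outside -1 to 1 is refused whole. A call with a gripper value outside its range is refused whole. The fingers move at their own pace and stop on an object; "newtons" is the grip in N (left out, the last holds). Time passes only in rows, so rows that do not move let the fingers close. It gives the time, the measured TCP pose, the force, the opening and the grip force at its end, in the units of the state.
- bot.observe(): the state, without advancing time (a new reading comes with each control period).
- grab_frame(name): name is "scene" or "top" or "wrist"; returns a dict with "pixels" (480x640x3 uint8, red, green, blue), "depth" (480x640 float32, m along the optical axis (not along the pixel's ray), 0 where there is no reading), "camera_matrix" (3x3 intrinsics, pixels), "distortion" ([k1, k2, p1, p2, k3] as OpenCV has them; the pictures are not rectified), "R" (3x3) and "t" (3): a world point X has camera coordinates R X + t. Camera axes: x right, y down, z forward; pixel columns grow to the right and rows downward; lengths in m; the calibration is good to about 2 mm. A picture is of the moment at which its call begins.
- bot.job_done(): hands the job in; it is judged then, once.
Trained networks look in the newest picture that a camera, given by its name, has taken for a name from the list of things; names that differ only in an ending like _2 or _b are one class to them, and where a whole thing is asked for, a point or a joint stands for the part that bears it (a point fixed in the world has none). Each returns a list of dicts, best first, with "p" (0 to 1); they miss things now and then, are a little off and sometimes report something else, mostly with a low value. They report only what shows in the picture. A call takes as long as a camera call. They do not tell look-alikes from the thing itself.
- regions_of(thing, camera): "mask" (480x640 bool, what is visible of it) and "box" ([left, top, right, bottom] in pixels, round what is visible of it).
The state is a dict: "clock": time; "qpos": joint angles; "qd": joint speeds; "joint_efforts": joint torques, N m; "position": TCP position; "tool_rot": TCP orientation; "force": force on the tool from outside, world axes, zero at the start; "moment": the same for the moment, N m; "grip_width": finger opening in m; "finger_force": force on a finger pad.
Only numpy, scipy, OpenCV 4.12 (cv2) and the standard library are available. Lean on these libraries where they do the work, as an engineer would, in place of code of your own. Each camera call takes 0.05 s, during which the arm holds its last target. There are 200 camera calls.

## Working session

There is one attempt and no reset: what is moved stays moved. The work goes in short steps, Python scripts to look and compute and a tool call to move; the robot and the scene stay as the last step left them, time stands still between calls to the robot, and variables do not carry over. Pictures are saved under pics/ and viewed, at most 10 in all, crops included, and the job is handed in when it is done.

Besides the shell and the picture viewer there is one more tool, called after "Emit:" by a JSON object that holds its "op" and its "data". play_rows: Moves the arm, as the interface text tells. Its arguments: {"type":"object","properties":{"plan":{"type":"array"},"newtons":{"type":"number"}},"required":["plan"]}

```bash
mkdir -p pics
cat > h.py <<'E'
import numpy as np, cv2
from workcell import bot, grab_frame, regions_of
def cloud(f,mask):
    v,u=np.nonzero(mask&(f["depth"]>0)); d=f["depth"][v,u]
    p=cv2.undistortPoints(np.stack([u,v],1).astype(np.float64)[:,None],np.array(f["camera_matrix"]),np.array(f["distortion"]))[:,0]
    c=np.c_[p*d[:,None],d]
    return (c-np.array(f["t"]))@np.array(f["R"])
E
cat > a.py <<'E'
from h import *
print(bot.observe())
for cam in("top","scene"):
    f=grab_frame(cam); cv2.imwrite(f"pics/{cam}0.png",f["pixels"][...,::-1])
    for n in("front","fitted_front","small_front","jig","box_left","box_right","mug","jar","screwdriver"):
        for r in regions_of(n,cam)[:4]:
            P=cloud(f,r["mask"])
            if len(P)<20: continue
            T=P[P[:,2]>np.percentile(P[:,2],95)-.006]
            rc=cv2.minAreaRect((T[:,:2]*1000).astype(np.float32))
            print(cam,n,round(r["p"],2),np.array(r["box"]).astype(int),"zmax",np.percentile(P[:,2],98).round(3),"med",np.median(P,0).round(3),"top rect",np.round(rc[0]),np.round(rc[1]),round(rc[2],1),"rgb",np.median(f["pixels"][r["mask"]],0))
E
python3 a.py
```

```text
{'clock': 0.0, 'qpos': array([-1.26320097,  0.52203277, -0.03634177,  1.60002354,  0.02122279,
        1.0210975 , -0.11279133]), 'qd': array([-0.00097659, -0.00145824,  0.00056916,  0.00088104,  0.00027716,
        0.00062641, -0.00119225]), 'joint_efforts': array([ 2.66992163e-05, -9.27098250e+01,  1.98014461e+00, -3.69925725e+01,
        1.79141562e-02,  8.20220739e-03, -4.70246800e-05]), 'position': array([0.23045446, 0.58060246, 0.24470832]), 'tool_rot': array([-3.14042123e+00,  9.67609064e-05,  2.76382070e+00]), 'force': array([ 0.74678511, -0.22489056, -0.38375531]), 'moment': array([-0.00508469,  0.05810395, -0.00909966]), 'finger_force': 0.0, 'grip_width': 0.08510946121219073}
top front 0.84 [394 258 471 275] zmax 0.094 med [ 0.456 -0.267  0.089] top rect [ 457. -273.] [ 18. 160.] 4.3 rgb [122. 159. 145.]
top fitted_front 0.89 [147 137 219 160] zmax 0.093 med [0.77  0.325 0.074] top rect [776. 328.] [ 19. 158.] 4.1 rgb [40. 24. 14.]
top fitted_front 0.59 [206 330 280 347] zmax 0.094 med [0.298 0.179 0.088] top rect [295. 184.] [ 19. 159.] 1.7 rgb [ 94.  43. 120.]
top small_f
[... 2164 characters left out ...]
t [689.  80.] [167. 161.] 82.0 rgb [124. 103.  76.]
scene box_right 0.93 [152 173 273 252] zmax 0.09 med [ 0.667 -0.147  0.06 ] top rect [ 659. -117.] [247. 160.] 82.0 rgb [123. 102.  74.]
scene mug 0.66 [351 179 402 233] zmax 0.087 med [0.387 0.011 0.058] top rect [378. -12.] [77. 75.] 16.6 rgb [161. 160. 153.]
scene mug 0.32 [141 171 323 354] zmax 0.089 med [0.731 0.021 0.049] top rect [679.  12.] [508. 161.] 81.7 rgb [123. 100.  73.]
scene jar 0.67 [390 330 443 410] zmax 0.101 med [0.632 0.417 0.073] top rect [617. 403.] [60. 58.] 26.4 rgb [ 94. 103. 107.]
scene screwdriver 0.69 [162 169 233 193] zmax 0.026 med [ 0.579 -0.369  0.024] top rect [ 588. -373.] [21. 85.] 79.1 rgb [27. 28. 29.]
```

View picture.

View pics/top0.png

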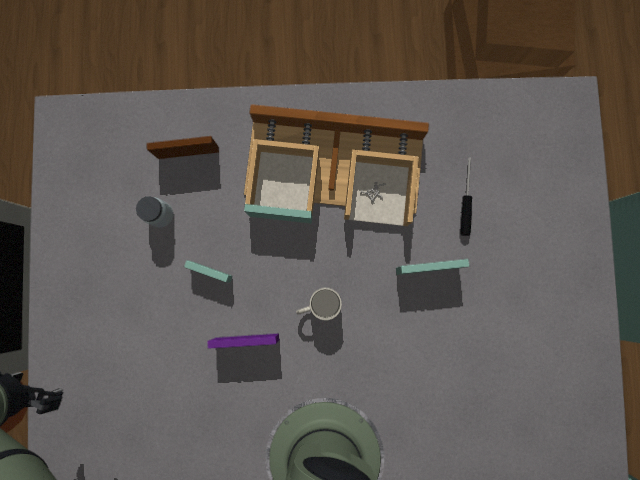

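```bash
cat > b.py <<'E'
from h import *
f=grab_frame("top")
cv2.imwrite("pics/crop.png",cv2.resize(f["pixels"][100:300,330:490,::-1],None,fx=3,fy=3,interpolation=cv2.INTER_CUBIC))
def rect(m,z0,z1):
    P=cloud(f,m); T=P[(P[:,2]>z0)&(P[:,2]<z1)]; rc=cv2.minAreaRect((T[:,:2]*1000).astype(np.float32)); return cv2.boxPoints(rc).round(1).tolist(),rc[2],len(T)
for n in("front","box_left","box_right"):
    print(n,rect(regions_of(n,"top")[0]["mask"],.080,.1))
# clean wide front region
m=np.zeros((480,640),bool); m[225:300,370:500]=1; print(rect(m,.07,.1))
m[:]=0; m[120:232,335:425]=1; print("rb",rect(m,.082,.1))
m[:]=0; m[100:230,230:335]=1; print("lb+fitted",rect(m,.082,.1))
E
python3 b.py
```

```text
front ([[442.29998779296875, -194.0], [453.79998779296875, -350.29998779296875], [471.8999938964844, -348.8999938964844], [460.3999938964844, -192.6999969482422]], 4.222925186157227, 502)
box_left ([[596.5, 12.300000190734863], [755.5999755859375, -12.100000381469727], [780.0, 147.1999969482422], [620.7999877929688, 171.60000610351562]], 81.29833221435547, 974)
box_right ([[562.5999755859375, -226.1999969482422], [722.9000244140625, -249.1999969482422], [745.7000122070312, -90.30000305175781], [585.4000244140625, -67.30000305175781]], 81.8349380493164, 1014)
([[442.3999938964844, -194.0], [454.0, -354.20001220703125], [472.20001220703125, -352.8999938964844], [460.6000061035156, -192.6999969482422]], 4.117303848266602, 538)
rb ([[561.7999877929688, -231.3000030517578], [804.0, -266.3999938964844], [833.5, -62.400001525878906], [591.2999877929688, -27.299999237060547]], 81.76255798339844, 998)
lb+fitted ([[574.7999877929688, -2.799999952316284], [838.0, -43.099998474121094], [865.2000122070312, 134.1999969482422], [601.9000244140625, 174.60000610351562]], 81.28616333007812, 1508)
```

Overhead view: the open box with screws is at about (382,187) and the finished one at (283,180). Front candidates:
- wide mint (434,266)
- small mint (207,270)
- fitted mint (278,211)
- purple (243,340)
- brown (182,147)

I choose (434,266). It is mint and measures 160×18 mm at 90 mm height. I'll check it in the close crop.

View pics/crop.png

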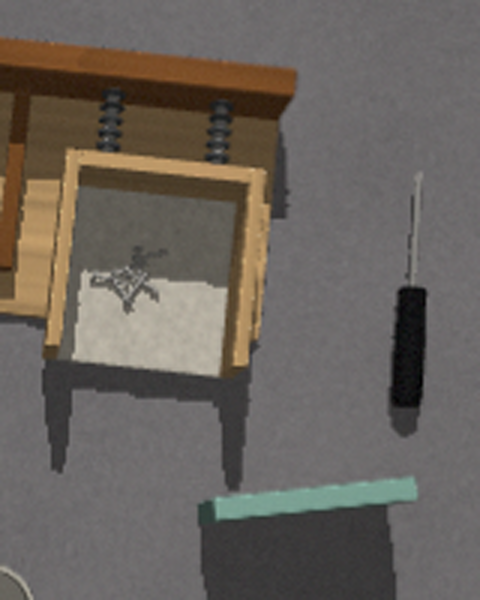

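Emit:
{"op": "play_rows", "data": {"plan": [[[-1, 0, 0], [0, 0, 0.93], -1], [[-1, 0, 0], [0, 0, 0.93], -1], [[-1, 0, 0], [0, 0, 0.93], -1], [[-1, 0, 0], [0, 0, 0.93], -1], [[-1, 0, 0], [0, 0, 0.93], -1], [[-1, 0, 0], [0, 0, 0.93], -1], [[-1, 0, 0], [0, 0, 0.93], -1], [[-1, 0, 0], [0, 0, 0.93], -1], [[-1, 0.5, 0], [0, 0, 0], -1], [[-1, 0.5, 0], [0, 0, 0], -1], [[-1, 0.5, 0], [0, 0, 0], -1], [[-1, 0.5, 0], [0, 0, 0], -1], [[-1, 0.5, 0], [0, 0, 0], -1], [[-1, 0.5, 0], [0, 0, 0], -1], [[-1, 0.5, 0], [0, 0, 0], -1], [[-1, 0.5, 0], [0, 0, 0], -1], [[-1, 0.5, 0], [0, 0, 0], -1]]}}

```text
clock: 3.32
position: [0.4835, 0.2198, 0.2454]
tool_rot: [3.141, -0.0, 1.648]
force: [0.2, 0.2, 0.0]
grip_width: 0.085
finger_force: 0.0
```

The crop confirms a plain wide mint front at crop (310,500), and the open box with screws.

Emit:
{"op": "play_rows", "data": {"plan": [[[-0.98, -0.13, 0], [0, 0, 0], -1], [[-0.98, -0.13, 0], [0, 0, 0], -1], [[-0.98, -0.13, 0], [0, 0, 0], -1], [[-0.98, -0.13, 0], [0, 0, 0], -1], [[-0.98, -0.13, 0], [0, 0, 0], -1], [[-0.98, -0.13, 0], [0, 0, 0], -1], [[-0.98, -0.13, 0], [0, 0, 0], -1], [[-0.98, -0.13, 0], [0, 0, 0], -1], [[-0.98, -0.13, 0], [0, 0, 0], -1], [[-0.98, -0.13, 0], [0, 0, 0], -1], [[-0.98, -0.13, 0], [0, 0, 0], -1], [[-0.98, -0.13, 0], [0, 0, 0], -1], [[-0.98, -0.13, 0.5], [0, 0, 0], -1], [[-0.98, -0.13, 0.5], [0, 0, 0], -1], [[-0.98, -0.13, 0.5], [0, 0, 0], -1], [[-0.98, -0.13, 0.5], [0, 0, 0], -1], [[-0.98, -0.13, 0.5], [0, 0, 0], -1], [[-0.98, -0.13, 0.5], [0, 0, 0], -1], [[-0.98, -0.13, 0.5], [0, 0, 0], -1], [[-0.98, -0.13, 0.5], [0, 0, 0], -1]]}}

```text
clock: 5.82
position: [0.456, -0.2738, 0.1449]
tool_rot: [3.141, -0.0, 1.648]
force: [0.2, -0.2, -0.1]
grip_width: 0.0853
finger_force: 0.0
```

Emit:
{"op": "play_rows", "data": {"plan": [[[0, 0, 0], [0, 0, 0], -1], [[0, 0, 0], [0, 0, 0], -1]]}}

```text
clock: 6.08
position: [0.4561, -0.2726, 0.1455]
tool_rot: [3.141, -0.0, 1.648]
force: [-0.6, 0.2, -0.3]
grip_width: 0.0851
finger_force: 0.0
```

```bash
cat > c.py <<'E'
from h import *
f=grab_frame("wrist"); cv2.imwrite("pics/w1.png",f["pixels"][...,::-1])
s=bot.observe(); print(s["position"],s["tool_rot"])
for r in regions_of("front","wrist")[:3]:
    P=cloud(f,r["mask"]); T=P[(P[:,2]>.08)&(P[:,2]<.1)]
    if len(T)<20: print(r["p"],len(T)); continue
    rc=cv2.minAreaRect((T[:,:2]*1000).astype(np.float32)); print(r["p"],rc,np.median(T[:,2]))
E
python3 c.py
```

```text
[ 0.4562535  -0.27229689  0.14558862] [ 3.14120247e+00 -2.26984862e-04  1.64853252e+00]
0.81 ((459.5204772949219, -272.0359191894531), (18.126380920410156, 158.70916748046875), 4.188094615936279) 0.08986007507166485
0.23 ((599.9918212890625, -222.93212890625), (12.530171394348145, 71.1355972290039), 81.8368148803711) 0.0877060988852577
```

Emit:
{"op": "play_rows", "data": {"plan": [[[0, 0.1, 0.6], [0, 0, 0.03], -1], [[0, 0, 0.6], [0, 0, 0], -1], [[0, 0, 0.6], [0, 0, 0], -1], [[0, 0, 0.6], [0, 0, 0], -1], [[0, 0, 0.6], [0, 0, 0], -1], [[0, 0, 0.6], [0, 0, 0], -1], [[0, 0, 0], [0, 0, 0], 1], [[0, 0, 0], [0, 0, 0], 1], [[0, 0, 0], [0, 0, 0], 1], [[0, 0, 0], [0, 0, 0], 1], [[0, 0, 0], [0, 0, 0], 1], [[0, 0, 0], [0, 0, 0], 1], [[0, 0, 0], [0, 0, 0], 1], [[0, 0, 0], [0, 0, 0], 1]], "newtons": 70}}

```text
clock: 7.92
position: [0.4587, -0.2729, 0.0559]
tool_rot: [3.141, 0.0, 1.643]
force: [-1.5, 1.1, 6.3]
grip_width: 0.0174
finger_force: 68.9
```

Emit:
{"op": "play_rows", "data": {"plan": [[[0, 0, -0.12], [0, 0, 0], 1], [[0, 0, 0], [0, 0, 0.48], 1], [[0, 0, 0], [0, 0, 0.48], 1], [[0, 0, 0], [0, 0, 0.47], 1], [[0.7, 0.28, 0], [0, 0, 0], 1], [[0.7, 0.28, 0], [0, 0, 0], 1], [[0.7, 0.28, 0], [0, 0, 0], 1], [[0.7, 0.28, 0], [0, 0, 0], 1], [[0.7, 0.28, 0], [0, 0, 0], 1], [[0.7, 0.28, 0], [0, 0, 0], 1], [[0.7, 0.28, 0], [0, 0, 0], 1], [[0.7, 0.28, 0], [0, 0, 0], 1], [[0, 0, 0], [0, 0, 0], 1], [[0, 0, 0], [0, 0, 0], 1]]}}

```text
clock: 9.68
position: [0.5335, -0.1425, 0.0583]
tool_rot: [-3.141, 0.0, 1.428]
force: [-0.2, -0.3, -1.4]
grip_width: 0.017
finger_force: 68.2
```

```bash
cat > d.py <<'E'
from h import *
import sys
s=bot.observe(); print(s["position"].round(4),s["tool_rot"].round(4),s["force"].round(1))
for cam in("top","scene"):
    f=grab_frame(cam); cv2.imwrite(f"pics/{cam}{sys.argv[1]}.png",f["pixels"][...,::-1])
    if cam=="top":
        hsv=cv2.cvtColor(f["pixels"],cv2.COLOR_RGB2HSV)
    for n in("front","box_right","fitted_front"):
        for r in regions_of(n,cam)[:3]:
            P=cloud(f,r["mask"]); T=P[(P[:,2]>.082)&(P[:,2]<.098)]
            if len(T)<50: continue
            rc=cv2.minAreaRect((T[:,:2]*1000).astype(np.float32)); print(cam,n,round(r["p"],2),np.round(rc[0],1),np.round(rc[1],1),round(rc[2],2),np.median(T[:,2]).round(4),"corners",cv2.boxPoints(rc).round().astype(int).tolist())
E
python3 d.py 2
```

```text
[ 0.5335 -0.1425  0.0583] [-3.1414e+00  4.0000e-04  1.4285e+00] [-0.2 -0.3 -1.4]
top front 0.38 [542.4 -73.3] [18.9 16.8] 86.71 0.0924 corners [[534, -82], [550, -83], [551, -64], [535, -63]]
top box_right 0.68 [ 653.9 -158.5] [161.2 161.7] 81.82 0.0873 corners [[562, -227], [722, -250], [745, -90], [585, -67]]
top fitted_front 0.68 [599.2  93.2] [159.9  18.8] 81.9 0.0891 corners [[579, 15], [597, 13], [620, 171], [601, 174]]
top fitted_front 0.68 [293.4 242.9] [37.5 19. ] 89.33 0.0891 corners [[284, 224], [303, 224], [303, 262], [284, 262]]
scene front 0.97 [ 531.5 -140.7] [163.4  24.8] 81.22 0.0929 corners [[507, -220], [531, -223], [556, -62], [532, -58]]
scene box_right 0.55 [ 659.6 -116.8] [243.1 159.8] 81.98 0.0878 corners [[563, -226], [722, -248], [756, -8], [597, 15]]
scene fitted_front 0.89 [776.4 330.1] [ 19.2 162. ] 4.29 0.0896 corners [[761, 410], [773, 249], [792, 250], [780, 412]]
scene fitted_front 0.71 [295.9 186.1] [ 23.4 162.1] 1.65 0.0902 corners [[282, 267], [287, 105], [310, 105], [305, 268]]
scene fitted_front 0.7 [620.5 405.4] [50.8 54.4] 73.74 0.0918 corners [[587, 389], [639, 373], [654, 422], [601, 437]]
```

Emit:
{"op": "play_rows", "data": {"plan": [[[0.04, 0.4, 0], [0, 0, 0], 1], [[0, 0.3, 0], [0, 0, 0], 1], [[0, 0.2, 0], [0, 0, 0], 1], [[0, 0.1, 0], [0, 0, 0], 1], [[0, 0.1, 0], [0, 0, 0], 1], [[0, 0.1, 0], [0, 0, 0], 1], [[0, 0, 0], [0, 0, 0], 1], [[0, 0, 0], [0, 0, 0], 1]]}}

```text
clock: 11.08
position: [0.5634, -0.1454, 0.0583]
tool_rot: [-3.141, 0.0, 1.429]
force: [0.2, 0.6, -1.4]
grip_width: 0.017
finger_force: 68.3
```

Emit:
{"op": "play_rows", "data": {"plan": [[[0, 0.1, 0], [0, 0, 0], 1], [[0, 0.1, 0], [0, 0, 0], 1], [[0, 0.1, 0], [0, 0, 0], 1], [[0, 0.1, 0], [0, 0, 0], 1], [[0, 0, 0], [0, 0, 0], 1], [[0, 0, 0], [0, 0, 0], 1], [[0, 0, 0], [0, 0, 0], 1]]}}

```text
clock: 11.95
position: [0.573, -0.1468, 0.0582]
tool_rot: [-3.141, -0.0, 1.429]
force: [-5.9, 1.5, 0.6]
grip_width: 0.0176
finger_force: 68.9
```

Emit:
{"op": "play_rows", "data": {"plan": [[[0, 0.1, 0], [0, 0, 0], 1], [[0, 0.1, 0], [0, 0, 0], 1], [[0, 0, 0], [0, 0, 0], 1], [[0, 0, 0], [0, 0, 0], 1]]}}

```text
clock: 12.45
position: [0.5774, -0.1474, 0.0581]
tool_rot: [-3.139, -0.0, 1.429]
force: [-9.6, 2.0, 3.2]
grip_width: 0.0172
finger_force: 69.3
```

```bash
python3 d.py 3; python3 -c "
from h import *
for i in range(6): grab_frame('top'); print(bot.observe()['force'].round(1))
f=grab_frame('scene'); cv2.imwrite('pics/c3.png',cv2.resize(f['pixels'][140:340,120:340,::-1],None,fx=3,fy=3))"
```

```text
[ 0.5774 -0.1474  0.0581] [-3.1395e+00 -3.0000e-04  1.4286e+00] [-9.6  2.   3.2]
top front 0.74 [598.9  92.5] [158.6  17.9] 81.77 0.0891 corners [[579, 15], [596, 13], [619, 170], [601, 172]]
top box_right 0.88 [ 666.6 -160. ] [160.5 159.2] 81.77 0.0873 corners [[576, -228], [734, -251], [757, -92], [599, -69]]
top fitted_front 0.88 [599.8  92.6] [159.1  19.6] 81.77 0.0891 corners [[579, 15], [598, 12], [621, 170], [601, 173]]
top fitted_front 0.75 [775.  328.8] [ 20.9 158.7] 3.85 0.0889 corners [[759, 407], [770, 249], [791, 250], [780, 409]]
top fitted_front 0.66 [293.  244.6] [18.4 39.5] 2.55 0.0895 corners [[283, 264], [285, 224], [303, 225], [301, 265]]
scene front 0.78 [591.  -77.6] [191.1  25.2] 75.04 0.0927 corners [[554, -167], [578, -173], [628, 11], [603, 18]]
scene box_right 0.79 [ 671.1 -115.8] [242.6 160.3] 82.2 0.0875 corners [[575, -225], [734, -247], [767, -6], [608, 15]]
scene fitted_front 0.97 [776.4 330.3] [ 19.6 161.7] 4.42 0.0896 corners [[760, 410], [773, 249], [792, 250], [780, 412]]
scene fitted_front 0.7 [601.  95.] [162.1  19.3] 81.5 0.0905 corners [[579, 16], [599, 13], [623, 174], [603, 177]]
[-8.8  0.9  4. ]
[-9.2  1.8  3.1]
[-9.5  1.6  1.9]
[-9.1  1.8  2.8]
[-9.5  1.6  2.4]
[-8.7  1.7  2.2]
```

View pics/c3.png

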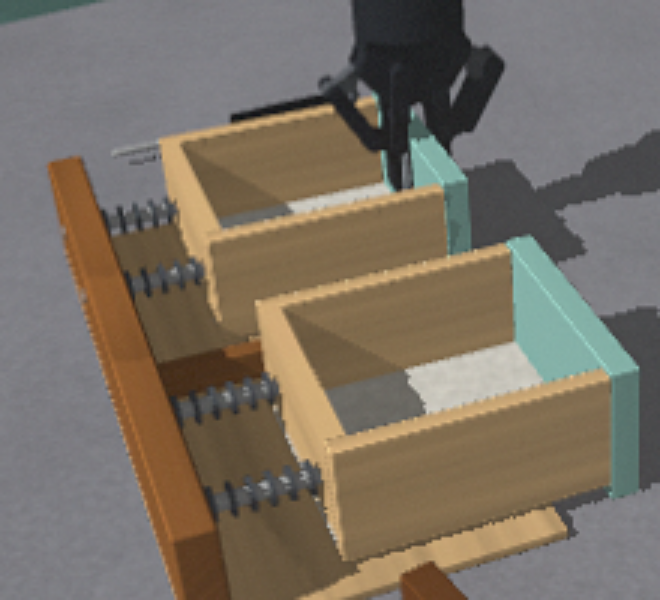

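View pics/top3.png

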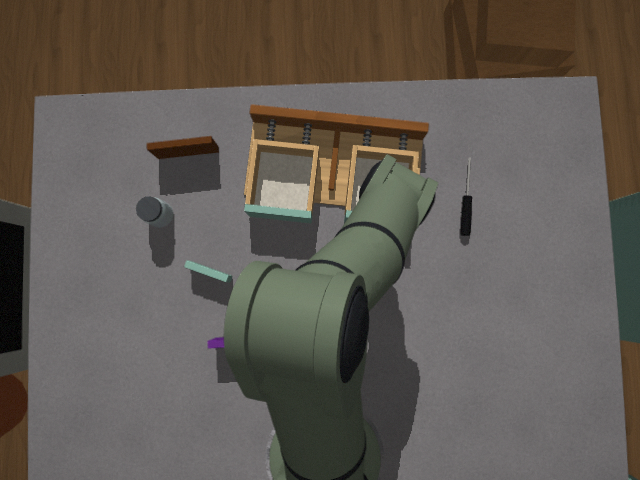

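The scene crop shows the front flat on the open box at crop (455,190), with the fingers holding it. The box is about 12.7 mm back at about 9.5 N. I'll check that the ends are level while holding.

```bash
python3 -c "
from h import *
f=grab_frame('scene'); a=np.radians(-8.2); R=np.array([[np.cos(a),np.sin(a)],[-np.sin(a),np.cos(a)]])
def J(u0,u1,v0,v1):
    m=np.zeros((480,640),bool); m[v0:v1,u0:u1]=1; P=cloud(f,m); return np.c_[(P[:,:2]-[.5737,-.147])@R.T,P[:,2]]*1000
B=J(200,262,218,235); print('boxside y',np.percentile(B[:,1],[10,50,90]).round(1))
F=J(271,274,203,222); print('front end y',np.percentile(F[:,1],[10,50,90]).round(1),'x',np.percentile(F[:,0],[5,50,95]).round(1),'z',F[:,2].min().round(1))
B=J(200,262,310,322); print('left boxside',np.percentile(B[:,1],[10,50,90]).round(1))
F=J(325,330,270,300); print('fitted end y',np.percentile(F[:,1],[10,50,90]).round(1))
"
```

```text
boxside y [ 79.3  81.4 165.6]
front end y [78.1 79.5 81.8] x [1.  3.8 6.5] z 42.9
left boxside [265.7 305.1 322.3]
fitted end y [320.  321.2 322.6]
```

Emit:
{"op": "play_rows", "data": {"plan": [[[0, 0, 0], [0, 0, 0], 1], [[0, 0, 0], [0, 0, 0], 1], [[0, 0, 0], [0, 0, 0], 1], [[0, 0, 0], [0, 0, 0], 1], [[0, 0, 0], [0, 0, 0], 1], [[0, 0, 0], [0, 0, 0], 1], [[0, 0, 0], [0, 0, 0], 1], [[0, 0, 0], [0, 0, 0], 1], [[0, 0, 0], [0, 0, 0], 1], [[0, 0, 0], [0, 0, 0], 1], [[0, 0, 0], [0, 0, 0], 1], [[0, 0, 0], [0, 0, 0], 1], [[0, 0, 0], [0, 0, 0], 1], [[0, 0, 0], [0, 0, 0], 1], [[0, 0, 0], [0, 0, 0], 1], [[0, 0, 0], [0, 0, 0], 1]]}}

```text
clock: 15.25
position: [0.5774, -0.1474, 0.0581]
tool_rot: [-3.139, -0.0, 1.429]
force: [-9.4, 1.2, 3.1]
grip_width: 0.017
finger_force: 69.3
```

Emit:
{"op": "play_rows", "data": {"plan": [[[0, 0, 0], [0, 0, 0], 1], [[0, 0, 0], [0, 0, 0], 1], [[0, 0, 0], [0, 0, 0], 1], [[0, 0, 0], [0, 0, 0], 1], [[0, 0, 0], [0, 0, 0], 1], [[0, 0, 0], [0, 0, 0], 1], [[0, 0, 0], [0, 0, 0], 1], [[0, 0, 0], [0, 0, 0], 1], [[0, 0, 0], [0, 0, 0], 1], [[0, 0, 0], [0, 0, 0], 1], [[0, 0, 0], [0, 0, 0], 1], [[0, 0, 0], [0, 0, 0], 1], [[0, 0, 0], [0, 0, 0], 1], [[0, 0, 0], [0, 0, 0], 1], [[0, 0, 0], [0, 0, 0], 1], [[0, 0, 0], [0, 0, 0], 1]]}}

```text
clock: 17.25
position: [0.5774, -0.1474, 0.0581]
tool_rot: [-3.139, -0.0, 1.429]
force: [-9.2, 0.9, 2.9]
grip_width: 0.0175
finger_force: 69.3
```

```bash
python3 -c "
from h import *
print(bot.observe()['force']); print(bot.job_done())"
```

```text
[-9.24794628  0.91157488  2.85446566]
the job is handed in; nothing more can be done
None
```

The wide mint front is held flat against the open right-hand box, ends level within about 2 mm, and has been pushed with a steady 9–10 N for over four seconds; I handed the job in with the arm still holding and pushing, but no verdict came back.

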